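Lock the carrier plate with its T-key

TASK

The carrier plate with the circuit board is held by two quarter-turn T-keys, and one is still missing. Take the loose T-key with the orange wing from the blue stand, put its T head lengthwise down through the orange-framed open slot until its collar rests on the plate, turn it a quarter turn (either way) so that the wing stands square across the slot, and let go. Leave the black-knobbed plain pin in the stand.

Things in the scene. Friction and masses are not known exactly. Their poses are not given: they have to be found in the camera images.
- t_key: Loose T-key, upright in a slot of the blue stand. Top down: orange wing 36 long (x), 12 thick (y), 26 mm tall; 13 mm neck; round steel collar 34 mm wide, 5 thick; 12 mm stem; T head 40 long (x, like the wing), 10 wide, 8 thick. Origin: centre of the collar's underside, z up: wing 16 to 42 mm above, T head 14 to 22 mm below. Collar rests on the stand's top. Lifts straight out. About 0.12 kg.
- open_slot: Open slot in the carrier plate, with a flat orange painted frame (64 x 30 mm). Slot 52 mm long (x), 18 mm wide (y). Origin: slot centre at the plate's top face, 42 mm above the table; z up. The plate is 8 mm thick, hollow beneath: the T head turns freely there while the collar is on the plate or less than 6 mm above it. Avoid the tall post at x 0.60, y 0.07 m and 0.14 m cabinet at 0.37, -0.07.
- carrier: Fixed carrier: aluminium plate 80 (x) x 150 mm (y) on a black base, top 42 mm high, origin under its centre. Two slots run along x at y = +45 and -45 mm; a circuit board 34 mm wide (y), 14 high lies between them. One slot (either) is open; the other holds an identical orange-winged key, fixed, already locked with its wing across its slot: leave it, it shows the finished lock.
- plain_pin: Plain pin, to be left alone: round black knob 30 mm wide, its top 38 mm above the stand; collar and stem like the T-key's but no T head. Origin: centre of its collar's underside. It stands in the other slot of the fixed blue stand (150 x 56 mm, top 42 mm high), whose two slots (46 x 15 mm) lie in line along its length, 72 mm apart between centres.
Things that resemble listed ones, but are neither listed nor needed, are in the scene too. Leave any yellow look-alike of the t_key alone.

How it is judged:
By the outcome, as a careful person would: the job done as asked, in the order asked, and still so for the second after the job is handed in, with the robot touching nothing.
It also fails if it takes over 45 s, if anything falls off the work surface, if the arm or the gripper's body presses on something with over 40 N, if the wrist force passes 120 N, or if a joint passes its speed limit or range.

ROBOT

A 7-joint arm with a two-finger parallel gripper is mounted at the origin on a cart in front of the work surface, level with it; the furniture and walls round the work are solid. World frame = base frame: x ahead of the robot, y to its left, z up, the work surface at z = 0. Lengths are in m, angles in rad, forces in N, time in s.
With the tool pointing down it reaches from about 0.4 to 0.85 m from the base axis. Payload 10.4 kg.
Tool frame: the origin (TCP) lies on the centre line of the jaws, within the pads' length; the fingertips stand 8 mm ahead of it and the grasp point (between the pads) lies 11 mm behind it (r.finger_overhang is the distance from the TCP to the fingertips, in m); z points along the fingers, y is the line along which they close (so a half turn about z gives the same grasp; the last joint's range is limited). The gripper opens to 87 mm and grips with 3 to 60 N. Pads are 19 mm wide; open, the fingers measure 117 mm over their backs; the gripper's body (75 mm by 190 mm) begins 51 mm behind the grasp point.
Start: joints at [-1.214, 0.332, -0.065, 1.46, 0.022, 1.35, -0.088], TCP at [0.232, 0.58, 0.199] pointing down, gripper open.
Joint ranges: [-2.6, 2.6], [-0.5, 2.12], [-1.47, 1.34], [0.16, 2.42], [-1.27, 4.41], [0.06, 2.06], [-2.6, 2.6]. Speed limits (rad/s): [2.22, 2.22, 2.79, 2.79, 3.14, 3.14, 3.14].

INTERFACE

Orientations are given as a unit quaternion [x, y, z, w].
In Python, from bench import r, vision gives the robot as it stands.
- The arm moves only by the tool drive_tool, never from a script. Its argument "series" is a list of rows, each a list of 2 entries, a list of its own where there are three numbers: the shift along the world's x, y, z in cm, then the turn about the world's z in degrees. A call has exactly 10 rows; each row shifts and turns the commanded pose from where the row before left it; what a row does not reach is not made up. A row lasts 1/8 s, in which the tool goes at most 62.5 mm and 10.7 degrees, less where a joint would pass 70% of its speed; a pose out of reach is approached as far as the arm can. A call with a gripper value outside its range is refused whole. "hand" is the closure, from 0 (fully open) to 1 (shut), set as the call begins (left out, the last holds). The fingers move at their own pace and stop on an object; "newtons" is the grip in N (left out, the last holds). Time passes only in rows, so rows that do not move let the fingers close, or fill a call up. It gives the time, the measured TCP pose, the force, the opening and the grip force at its end, in the units of the state.
- r.read_state(): the state, without advancing time (a new reading comes with each control period).
- vision.camera(name): name is "scene" or "top" or "wrist"; returns a dict with "color" (384x512x3 uint8, red, green, blue), "intrinsics" (3x3 intrinsics, pixels), "R" (3x3) and "t" (3): a world point X has camera coordinates R X + t; the wrist camera has in their place "mount" (4x4, takes a point from camera to tool coordinates, whose origin is the TCP and whose axes are the flange's). Camera axes: x right, y down, z forward; pixel columns grow to the right and rows downward; lengths in m; the calibration is good to about 2 mm. A picture is of the moment at which its call begins: read the wrist's pose just before it. There is no depth.
- r.close_job(): hands the job in; it is judged then, once.
The state is a dict: "time": time; "joint_positions": joint angles; "joint_vel": joint speeds; "joint_torque": joint torques, N m; "ee_pos": TCP position; "eef_rot": TCP orientation; "ft_force": force on the tool from outside, world axes, zero at the start; "torque": the same for the moment, N m; "width": finger opening in m; "grip_force": force on a finger pad.
Only numpy, scipy, OpenCV 4.12 (cv2) and the standard library are available. Lean on these libraries where they do the work, as an engineer would, in place of code of your own. Each camera call takes 0.05 s, during which the arm holds its last target. There are 200 camera calls.

## Working session

There is one attempt and no reset: what is moved stays moved. The work goes in short steps, Python scripts to look and compute and a tool call to move; the robot and the scene stay as the last step left them, time stands still between calls to the robot, and variables do not carry over. Pictures are saved under pics/ and viewed, at most 10 in all, crops included, and the job is handed in when it is done.

Besides the shell and the picture viewer there is one more tool, called after ">>>" by a JSON object that holds its "op" and its "data", one argument or row to a line. drive_tool: Moves the arm, as the interface text tells. Its arguments: {"type":"object","properties":{"series":{"type":"array"},"hand":{"type":"number"},"newtons":{"type":"number"}},"required":["series"]}

```bash
mkdir -p pics; cat > h.py <<'E'
import numpy as np,cv2
from bench import r,vision
def cam(n,f=None):
    c=vision.camera(n)
    if f: cv2.imwrite('pics/'+f,c['color'][:,:,::-1])
    return c
def ray(c,uv,z):
    K,R,t=np.array(c['intrinsics']),np.array(c['R']),np.array(c['t'])
    o=-R.T@t; d=R.T@np.linalg.inv(K)@np.array([uv[0],uv[1],1.]); return o+d*(z-o[2])/d[2]
def blobs(c,lo,hi,amin=40):
    h=cv2.cvtColor(c['color'],cv2.COLOR_RGB2HSV); m=cv2.inRange(h,lo,hi)
    return [(x,cv2.minAreaRect(x)) for x in cv2.findContours(m,cv2.RETR_EXTERNAL,cv2.CHAIN_APPROX_NONE)[0] if cv2.contourArea(x)>amin]
E
python3 - <<'E'
from h import *
a=cam('scene');b=cam('top')
cv2.imwrite('pics/s.png',a['color'][:,:,::-1]);cv2.imwrite('pics/t.png',cv2.resize(b['color'][:,:,::-1],(800,600)))
for n,c in(('scene',a),('top',b)):
    print(n,-np.array(c['R']).T@c['t'])
    for col,lo,hi in(('or',(5,130,90),(18,255,255)),('yel',(20,130,90),(34,255,255)),('blue',(95,110,50),(125,255,255))):
        for x,q in blobs(c,lo,hi): print(col,np.round(q[0]),np.round(q[1]),round(q[2]),cv2.contourArea(x),np.round(ray(c,q[0],.042),3))
print(r.read_state())
E
```

```text
scene [0.16175591 0.25537029 0.5861181 ]
or [240. 232.] [25. 15.] 61 58.0 [ 0.433 -0.278  0.042]
or [282. 209.] [12. 18.] 75 161.0 [ 0.381 -0.378  0.042]
or [223. 177.] [11. 16.] 68 111.5 [ 0.552 -0.438  0.042]
yel [330. 254.] [36. 17.] 75 256.5 [ 0.254 -0.286  0.042]
yel [210. 159.] [26. 12.] 75 129.0 [ 0.616 -0.494  0.042]
blue [211. 200.] [29. 69.] 67 643.0 [ 0.535 -0.349  0.042]
top [ 0.27881546 -0.36275384  0.98222348]
or [233. 236.] [18.  6.] 45 83.5 [ 0.372 -0.342  0.042]
or [264. 150.] [18.  6.] 27 85.5 [ 0.54  -0.4    0.042]
yel [209. 299.] [16. 16.] 27 197.0 [ 0.253 -0.299  0.042]
yel [316. 118.] [ 7. 18.] 81 84.5 [ 0.608 -0.503  0.042]
yel [319. 109.] [ 5. 17.] 82 70.0 [ 0.627 -0.51   0.042]
blue [248. 147.] [75. 29.] 30 1907.0 [ 0.545 -0.369  0.042]
{'time': 0.1, 'joint_positions': array([-1.21357424,  0.33279748, -0.06468444,  1.46083029,  0.02159385,
        1.34988229, -0.08847921]), 'joint_vel': array([-9.21980161e-05, -1.37634930e-03,  7.83265457e-04, -4.89020331e-03,
       -2.55580151e-03,  7.69061522e-04, -1.20940131e-03]), 'joint_torque': array([ 8.53528818e-04, -6.24546218e+01,  2.39489781e-02, -3.90719104e+01,
       -6.15200121e-02,  3.64479795e-02,  6.47024876e-05]), 'ee_pos': array([0.23159949, 0.58012048, 0.19795337]), 'eef_rot': array([ 1.88760027e-01,  9.82023054e-01, -6.04644187e-04, -8.93258572e-05]), 'ft_force': array([ 0.06371915, -0.3202802 ,  0.46789174]), 'torque': array([ 0.00312496, -0.035099  ,  0.04332079]), 'grip_force': 0.0, 'width': 0.08697312419916822}
```

View pics/s.png

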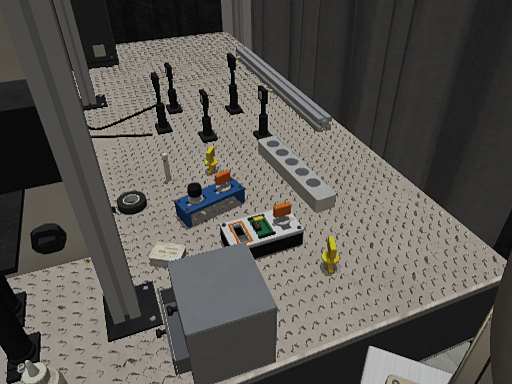

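View pics/t.png

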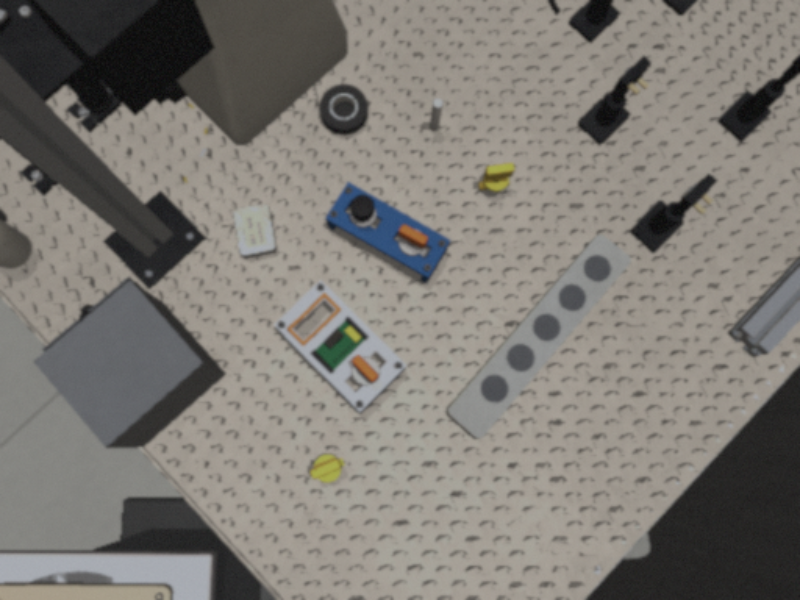

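The scene view shows the stand at (210,200), with a black knob at (195,190) and an orange wing at (223,177). The carrier has its open slot at (240,232) and a locked key at (282,209).

In the top view (800 px), three things could be the key:
- (413,236): orange wing in the blue stand. This fits the description.
- (365,368): orange wing on the carrier, already locked.
- (497,177) and (326,468): yellow look-alikes, not in the stand.

I'll confirm with one crop and work out positions.

```bash
cat > m.py <<'E'
from h import *
b=cam('top')
im=b['color'][110:270,170:300][:,:,::-1]
cv2.imwrite('pics/crop.png',cv2.resize(im,None,fx=4,fy=3.7,interpolation=cv2.INTER_CUBIC))
def axis(q,z):
    p=cv2.boxPoints(q); e=sorted([(np.linalg.norm(p[i]-p[(i+1)%4]),i) for i in range(4)])[-1][1]
    d=ray(b,p[(e+1)%4],z)-ray(b,p[e],z); return np.degrees(np.arctan2(d[1],d[0]))%180, np.linalg.norm(d)
for col,lo,hi,z in(('or',(5,130,90),(18,255,255),.08),('orframe',(5,90,90),(20,255,255),.042),('blue',(95,110,50),(125,255,255),.042)):
    for x,q in blobs(b,lo,hi,15): print(col,np.round(q[0],1),np.round(q[1],1),np.round(ray(b,q[0],z),4),np.round(axis(q,z),3))
for u in [(250,60),(240,140),(345,40),(190,90),(155,240),(314,319)]: print(u,np.round(ray(b,np.array(u)*.64,0 if u[0]!=314 else .042),3))
E
python3 m.py
```

```text
or [232.8 235.8] [17.7  5.7] [ 0.3678 -0.3425  0.08  ] [4.5685e+01 3.2000e-02]
or [264.2 150.1] [18.4  5.9] [ 0.5295 -0.3992  0.08  ] [6.1518e+01 3.5000e-02]
orframe [233.  235.5] [19.1  6.4] [ 0.372  -0.3421  0.042 ] [4.5685e+01 3.6000e-02]
orframe [200.5 204. ] [14.4 32.2] [ 0.4318 -0.279   0.042 ] [1.34708e+02 6.10000e-02]
orframe [264.3 149.9] [18.4  6.3] [ 0.5405 -0.401   0.042 ] [6.1201e+01 3.6000e-02]
blue [247.9 147.4] [75.3 28.3] [ 0.5453 -0.3687  0.042 ] [59.985  0.148]
(250, 60) [ 0.795 -0.18   0.   ]
(240, 140) [ 0.679 -0.171  0.   ]
(345, 40) [ 0.827 -0.308  0.   ]
(190, 90) [ 0.75  -0.101  0.   ]
(155, 240) [ 0.54  -0.067  0.   ]
(314, 319) [ 0.432 -0.28   0.042]
```

View pics/crop.png

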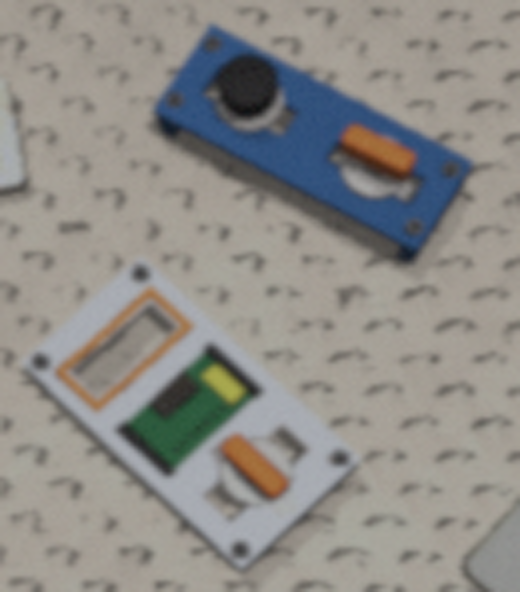

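The crop confirms it: the orange wing sits in the blue stand with a steel collar showing beneath it, beside the black-knobbed pin. The open orange-framed slot is at the carrier's left end. Before moving, I'll check the obstacles near the path.

```bash
python3 - <<'E'
from h import *
a=cam('scene');b=cam('top')
cv2.imwrite('pics/left.png',cv2.resize(a['color'][0:384,0:290][:,:,::-1],(450,600)))
print('post foot',ray(a,(130,310),0),ray(b,(155*.64,240*.64),0))
for z in(0,.14): print(z,[np.round(ray(a,p,z),3) for p in((169,264),(246,247),(275,318),(180,347))],[np.round(ray(b,np.array(p)*.64,z),3) for p in((130,280),(222,372),(107,446),(37,362))])
print('slot',ray(a,(240,232),.042),'stand key',ray(a,(223,177),.075))
for n,c in(('s',a),('t',b)):
  for P in((.6,.07,0),(.6,.07,.3),(.37,-.07,.14),(0.23,.58,.2)):
    q=np.array(c['R'])@P+c['t']; q=np.array(c['intrinsics'])@q; print(n,P,q[:2]/q[2],q[2])
E
```

```text
post foot [ 0.54570556 -0.06564364  0.        ] [ 0.54031482 -0.06689759  0.        ]
0 [array([ 0.543, -0.184,  0.   ]), array([ 0.423, -0.284,  0.   ]), array([ 0.307, -0.147,  0.   ]), array([ 0.427, -0.038,  0.   ])] [array([ 0.487, -0.038,  0.   ]), array([ 0.369, -0.162,  0.   ]), array([ 0.276, -0.024,  0.   ]), array([0.38 , 0.071, 0.   ])]
0.14 [array([ 0.452, -0.079,  0.14 ]), array([ 0.361, -0.155,  0.14 ]), array([ 0.272, -0.051,  0.14 ]), array([0.364, 0.032, 0.14 ])] [array([ 0.457, -0.084,  0.14 ]), array([ 0.356, -0.191,  0.14 ]), array([ 0.277, -0.073,  0.14 ]), array([0.365, 0.009, 0.14 ])]
slot [ 0.43295242 -0.27889718  0.042     ] stand key [ 0.52719928 -0.39484338  0.075     ]
s (0.6, 0.07, 0) [ 45.89678923 366.49297189] 0.625724325669813
s (0.6, 0.07, 0.3) [-42.61590014 216.93478761] 0.4452597647472734
s (0.37, -0.07, 0.14) [215.10488081 284.78241703] 0.5726256744399801
s (0.23, 0.58, 0.2) [-4845.09632215 13168.65682944] 0.014886393780053575
t (0.6, 0.07, 0) [ 34.03727825 124.62712982] 1.0182923910816881
t (0.6, 0.07, 0.3) [-51.31220306  58.98480312] 0.7233451696926723
t (0.37, -0.07, 0.14) [ 71.02080002 229.43210831] 0.8406495541091815
t (0.23, 0.58, 0.2) [-383.44796386  313.48980515] 0.7472490389273742
```

View pics/left.png

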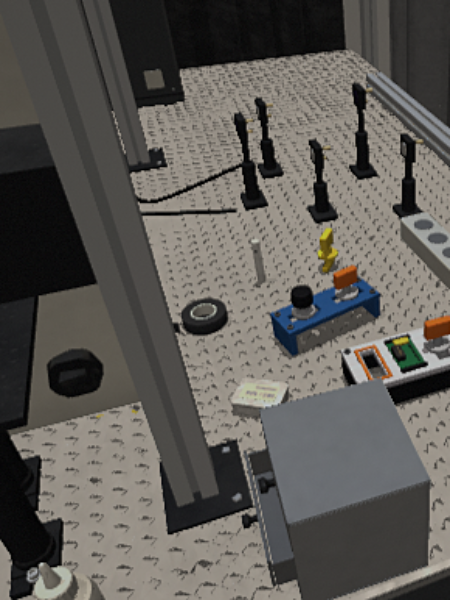

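Both views put the grey post at about (0.54, -0.065), closer than the post in the brief. There is also something near (0.60, 0.07). I'll sweep round at a radius of 0.41 m with the gripper's narrow side outward.

```bash
python3 - <<'E'
from h import *
print(np.round(vision.camera('wrist')['mount'],3))
a=np.radians(68.2-8*np.arange(14)); p=.41*np.c_[np.cos(a),np.sin(a)]*100
print(np.round(p,1).tolist()); print(np.round(np.diff(np.round(p,1),axis=0),1).tolist())
E
```

```text
[[ 0.    -0.964 -0.266  0.074]
 [ 1.     0.001 -0.     0.   ]
 [ 0.001 -0.266  0.964 -0.188]
 [ 0.     0.     0.     1.   ]]
[[15.2, 38.1], [20.4, 35.6], [25.1, 32.4], [29.4, 28.6], [33.1, 24.2], [36.1, 19.4], [38.5, 14.2], [40.1, 8.7], [40.9, 3.0], [40.9, -2.7], [40.1, -8.4], [38.6, -13.9], [36.3, -19.1], [33.3, -24.0]]
[[5.2, -2.5], [4.7, -3.2], [4.3, -3.8], [3.7, -4.4], [3.0, -4.8], [2.4, -5.2], [1.6, -5.5], [0.8, -5.7], [0.0, -5.7], [-0.8, -5.7], [-1.5, -5.5], [-2.3, -5.2], [-3.0, -4.9]]
```

>>> {"op": "drive_tool", "data": {
  "series": [
    [[-1.6,-4,1.2],0],
    [[-1.6,-4,1.2],10],
    [[-1.6,-4,1.2],10],
    [[-1.6,-4,1.2],10],
    [[-1.6,-4,1.2],10],
    [[0,0,0],10],
    [[0,0,0],10],
    [[0,0,0],10],
    [[0,0,0],10],
    [[0,0,0],10]
  ],
  "hand": 0.2,
  "newtons": 40
}}

```text
time: 1.55
ee_pos: [0.1517, 0.3804, 0.2587]
eef_rot: [-0.563, 0.826, 0.0, 0.0]
ft_force: [0.9, -0.7, -0.2]
width: 0.0692
grip_force: 0.0
```

>>> {"op": "drive_tool", "data": {
  "series": [
    [[5.2,-2.5,0],-8],
    [[4.7,-3.2,0],-8],
    [[4.3,-3.8,0],-8],
    [[3.7,-4.4,0],-8],
    [[3.0,-4.8,0],-8],
    [[2.4,-5.2,0],-8],
    [[1.6,-5.5,0],-8],
    [[0.8,-5.7,0],-8],
    [[0,-5.7,0],-8],
    [[-0.8,-5.7,0],-8]
  ]
}}

```text
time: 2.8
ee_pos: [0.4005, -0.0865, 0.2588]
eef_rot: [0.105, 0.994, 0.0, 0.0]
ft_force: [1.0, -0.8, 0.5]
width: 0.0696
grip_force: 0.0
```

>>> {"op": "drive_tool", "data": {
  "series": [
    [[-1.5,-5.5,0],-8],
    [[-2.3,-5.2,0],-8],
    [[-3.0,-4.9,0],-8],
    [[0,-4,0],-9],
    [[0,-4,0],-10],
    [[4,-4,0],-10],
    [[4,-2,0],-10],
    [[4,0,0],-10],
    [[3,0,0],-10],
    [[2,0,0],-10]
  ]
}}

```text
time: 4.05
ee_pos: [0.4878, -0.3647, 0.2569]
eef_rot: [0.774, 0.633, 0.005, -0.004]
ft_force: [-0.6, 0.6, 0.3]
width: 0.0696
grip_force: 0.0
```

>>> {"op": "drive_tool", "data": {
  "series": [
    [[2,-1.7,0],-9],
    [[2,-1.7,0],-9.5],
    [[0,0,0],0],
    [[0,0,0],0],
    [[0,0,0],0],
    [[0,0,0],0],
    [[0,0,0],0],
    [[0,0,0],0],
    [[0,0,0],0],
    [[0,0,0],0]
  ]
}}

```text
time: 5.3
ee_pos: [0.5263, -0.3991, 0.2575]
eef_rot: [0.864, 0.503, 0.006, -0.002]
ft_force: [0.2, 0.5, -0.8]
width: 0.0694
grip_force: 0.0
```

```bash
cat >> h.py <<'E'
from scipy.spatial.transform import Rotation as Ro
def wrist(f=None):
    s=r.read_state(); c=cam('wrist',f); T=np.eye(4); T[:3,:3]=Ro.from_quat(s['eef_rot']).as_matrix(); T[:3,3]=s['ee_pos']
    W=np.linalg.inv(T@np.array(c['mount'])); c['R'],c['t']=W[:3,:3],W[:3,3]; return s,c
def yaw(s):
    y=Ro.from_quat(s['eef_rot']).as_matrix()[:,1]; return np.degrees(np.arctan2(y[1],y[0]))
def report(c,z,lo=(4,120,80),hi=(18,255,255),amin=150):
    for x,q in blobs(c,lo,hi,amin):
        p=cv2.boxPoints(q); w=np.array([ray(c,u,z) for u in p]); d=[w[1]-w[0],w[2]-w[1]]; L=[np.linalg.norm(v) for v in d]; v=d[int(np.argmax(L))]
        print(np.round(q[0]),'ctr',np.round(w.mean(0),4),'len',np.round(sorted(L),4),'ang',round(np.degrees(np.arctan2(v[1],v[0]))%180,1))
E
python3 - <<'E'
from h import *
s,c=wrist('w1.png'); print(s['ee_pos'],yaw(s),s['time'])
report(c,.084);report(c,.042,(95,110,50),(125,255,255),500)
E
```

```text
[ 0.52631139 -0.39906321  0.25754734] -29.64991927414612 5.3
[142. 194.] ctr [ 0.3723 -0.3438  0.084 ] len [0.0188 0.039 ] ang 50.8
[262. 172.] ctr [ 0.53   -0.3973  0.084 ] len [0.0092 0.0363] ang 60.3
[262. 140.] ctr [ 0.5471 -0.3677  0.042 ] len [0.0535 0.1462] ang 61.5
```

View pics/w1.png

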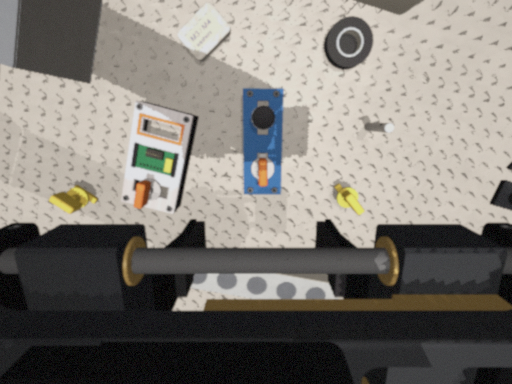

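The wrist view shows the target wing at (262,172) in the blue stand at (262,140). It lies at (0.5295, -0.398), angle 60°, so the grasp yaw is right. Descending.

>>> {"op": "drive_tool", "data": {
  "series": [
    [[0.15,0,-3],0],
    [[0.15,0,-4],0],
    [[0,0,-4],0],
    [[0,0,-3],0],
    [[0,0,-1],0],
    [[0,0,0],0],
    [[0,0,0],0],
    [[0,0,0],0],
    [[0,0,0],0],
    [[0,0,0],0]
  ],
  "hand": 0.5
}}

```text
time: 6.6
ee_pos: [0.5294, -0.3991, 0.1078]
eef_rot: [0.864, 0.503, 0.006, -0.002]
ft_force: [0.3, 0.1, -0.4]
width: 0.0435
grip_force: 0.0
```

```bash
python3 - <<'E'
from h import *
s,c=wrist(); print(s['ee_pos'],yaw(s),s['time'],s['eef_rot'])
report(c,.084);report(c,.042,(95,110,50),(125,255,255),500)
E
```

```text
[ 0.52940535 -0.39910205  0.10779797] -29.649674472025772 6.6 [ 0.86447371  0.50264039  0.00570694 -0.00229402]
[ 67. 232.] ctr [ 0.3809 -0.3369  0.084 ] len [0.0172 0.0366] ang 5.9
[260. 206.] ctr [ 0.5303 -0.3963  0.084 ] len [0.0102 0.0387] ang 60.7
[ 98. 136.] ctr [ 0.4517 -0.2879  0.084 ] len [0.0243 0.0541] ang 135.9
[262. 153.] ctr [ 0.5472 -0.3687  0.042 ] len [0.0536 0.1486] ang 62.1
```

>>> {"op": "drive_tool", "data": {
  "series": [
    [[0,0.1,-1.6],0],
    [[0,0,-1.5],0],
    [[0,0,-1],0],
    [[0,0,-0.5],0],
    [[0,0,0],0],
    [[0,0,0],0],
    [[0,0,0],0],
    [[0,0,0],0],
    [[0,0,0],0],
    [[0,0,0],0]
  ]
}}

```text
time: 7.9
ee_pos: [0.5293, -0.3981, 0.0616]
eef_rot: [0.864, 0.503, 0.006, -0.002]
ft_force: [0.5, 0.5, -0.8]
width: 0.0434
grip_force: 0.0
```

>>> {"op": "drive_tool", "data": {
  "series": [
    [[0,0,0],0],
    [[0,0,0],0],
    [[0,0,0],0],
    [[0,0,0],0],
    [[0,0,0],0],
    [[0,0,0],0],
    [[0,0,0],0],
    [[0,0,0],0],
    [[0,0,0],0],
    [[0,0,0],0]
  ],
  "hand": 1,
  "newtons": 40
}}

```text
time: 9.15
ee_pos: [0.5293, -0.398, 0.0615]
eef_rot: [0.864, 0.503, 0.006, -0.002]
ft_force: [-0.5, -0.3, -0.1]
width: 0.0001
grip_force: 0.0
```

The fingers closed to zero, so the grasp missed. Looking now.

```bash
python3 - <<'E'
from h import *
s,c=wrist('w2.png'); print(s['ee_pos'],yaw(s),s['time'])
t=cam('top');sc=cam('scene')
w=lambda im,sz:cv2.resize(im[:,:,::-1],sz,interpolation=cv2.INTER_CUBIC)
cv2.imwrite('pics/miss.png',np.vstack([np.hstack([w(c['color'],(400,300)),w(t['color'][80:270,150:380],(400,300))]),w(sc['color'][130:280,130:330],(800,300))]))
report(c,.084);report(c,.042,(95,110,50),(125,255,255),500)
E
```

```text
[ 0.52932188 -0.39802712  0.06154192] -29.650062144964025 9.15
[262. 210.] ctr [ 0.5368 -0.3847  0.084 ] len [0.0106 0.0146] ang 60.9
[ 63. 141.] ctr [ 0.4564 -0.2896  0.084 ] len [0.0235 0.0531] ang 135.9
[262. 142.] ctr [ 0.5542 -0.3552  0.042 ] len [0.0538 0.12  ] ang 62.5
```

View pics/miss.png

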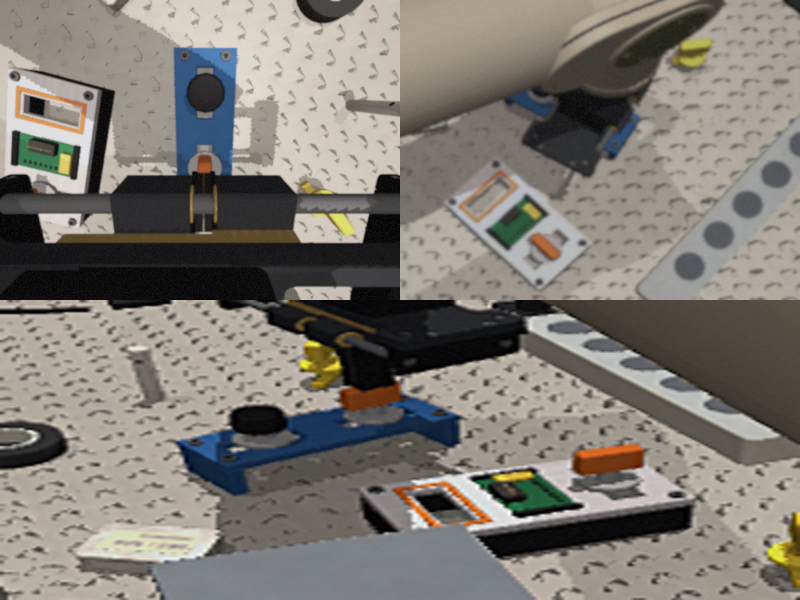

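```bash
python3 - <<'E'
from h import *
s,c=wrist();a=cam('scene')
print(s['width'],s['grip_force'],s['ft_force'],s['torque'],r.finger_overhang)
pr=lambda c,P:(lambda q:np.round(q[:2]/q[2],1))(np.array(c['intrinsics'])@(np.array(c['R'])@np.array(P)+c['t']))
for z in(.0535,.0615,.0725,.084,.1): print(z,pr(a,(.5293,-.398,z)),'wr',pr(c,(.5293,-.398,z)))
im=a['color'][150:220,190:260]; o=np.hstack([cv2.resize(im[:,:,::-1],(450,450),interpolation=cv2.INTER_CUBIC),cv2.resize(c['color'][170:330,200:320][:,:,::-1],(340,450),interpolation=cv2.INTER_CUBIC)])
cv2.imwrite('pics/miss2.png',o); report(a,.07,amin=30)
E
```

```text
0.0007468613281271441 0.0 [0.42741752 0.35962765 0.11660559] [-0.08769266  0.08811638 -0.04898635] 0.008
0.0535 [223.4 183.9] wr [261.3 216.5]
0.0615 [223.2 181. ] wr [261.3 220.3]
0.0725 [222.9 177. ] wr [261.4 226. ]
0.084 [222.5 172.7] wr [261.5 232.6]
0.1 [222.1 166.6] wr [261.7 243.4]
[240. 232.] ctr [ 0.4198 -0.2522  0.07  ] len [0.0315 0.0682] ang 134.2
[282. 209.] ctr [ 0.3706 -0.3446  0.07  ] len [0.0381 0.0414] ang 45.8
[223. 178.] ctr [ 0.5296 -0.3969  0.07  ] len [0.0372 0.0426] ang 124.1
```

View pics/miss2.png

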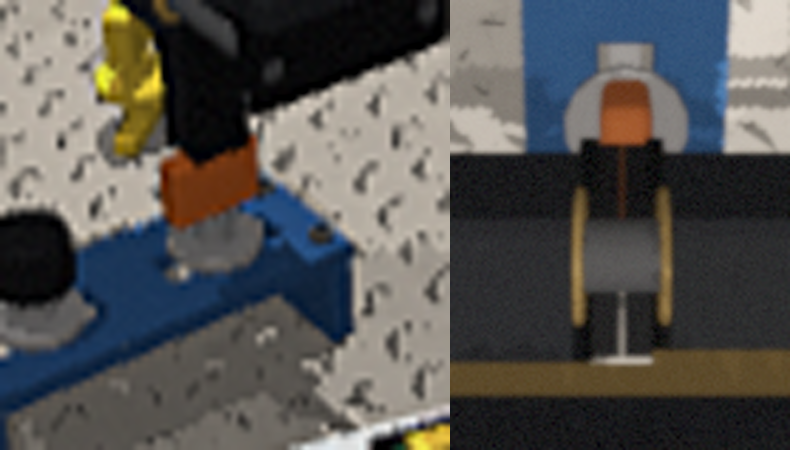

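The enlarged view shows the fingertips ending just above the wing (scene crop (215,155), top of wing), though the reported TCP z is 0.0615. The real tips are therefore about 30 mm higher than the nominal overhang implies. The xy centring is good: the thin gap between the pads lies over the wing's midline. I'll open, go about 2.8 cm lower and close again.

>>> {"op": "drive_tool", "data": {
  "series": [
    [[0,0,0.5],0],
    [[0,0,0],0],
    [[0,0,0],0],
    [[0,0,0],0],
    [[0,0,0],0],
    [[0,0,0],0],
    [[0,0,-1.1],0],
    [[0,0,-1.1],0],
    [[0,0,-1.1],0],
    [[0,0,0],0]
  ],
  "hand": 0.5
}}

```text
time: 10.65
ee_pos: [0.5287, -0.3976, 0.0322]
eef_rot: [0.865, 0.503, 0.005, -0.003]
ft_force: [0.1, 0.4, 0.7]
width: 0.0436
grip_force: 0.0
```

>>> {"op": "drive_tool", "data": {
  "series": [
    [[0,0,0],0],
    [[0,0,0],0],
    [[0,0,0],0],
    [[0,0,0],0],
    [[0,0,0],0],
    [[0,0,0],0],
    [[0,0,0],0],
    [[0,0,0],0],
    [[0,0,0],0],
    [[0,0,0],0]
  ],
  "hand": 1,
  "newtons": 40
}}

```text
time: 11.9
ee_pos: [0.5294, -0.3981, 0.0337]
eef_rot: [0.864, 0.503, 0.006, -0.002]
ft_force: [0.4, -0.4, 4.0]
width: 0.0116
grip_force: 40.0
```

Gripped: 11.6 mm opening at 40 N. Lifting and measuring the slot.

>>> {"op": "drive_tool", "data": {
  "series": [
    [[0,0,1],0],
    [[0,0,2],0],
    [[0,0,3],0],
    [[0,0,3],0],
    [[0,0,1],0],
    [[-2,3,0],0],
    [[-2,3,0],0],
    [[0,0,0],0],
    [[0,0,0],0],
    [[0,0,0],0]
  ]
}}

```text
time: 13.15
ee_pos: [0.4894, -0.3388, 0.1336]
eef_rot: [0.865, 0.502, 0.005, -0.002]
ft_force: [-0.7, -0.2, -1.0]
width: 0.0122
grip_force: 40.0
```

```bash
python3 - <<'E'
from h import *
s,c=wrist('w3.png'); print(s['ee_pos'],yaw(s),s['time'],s['width'],s['grip_force'])
report(c,.042,(4,90,70),(20,255,255),80)
t=cam('top','t3.png');print('top');report(t,.042,(5,90,90),(20,255,255),15)
a=cam('scene');print('scene');report(a,.042,(4,90,70),(20,255,255),30)
E
```

```text
[ 0.48939141 -0.33884591  0.13360331] -29.683845868369904 13.15 0.012169958905318773 39.959998559206724
[250. 302.] ctr [ 0.4113 -0.4507  0.042 ] len [0.0218 0.3587] ang 150.3
[260. 277.] ctr [ 0.4371 -0.4275  0.042 ] len [0.0102 0.0238] ang 150.3
[294. 261.] ctr [ 0.4805 -0.4299  0.042 ] len [0.0082 0.0596] ang 63.9
[226. 261.] ctr [ 0.4142 -0.3921  0.042 ] len [0.0087 0.0595] ang 58.7
[260. 230.] ctr [ 0.4661 -0.3778  0.042 ] len [0.0234 0.043 ] ang 60.9
[181. 167.] ctr [ 0.4301 -0.2788  0.042 ] len [0.0299 0.0639] ang 136.1
top
[233. 236.] ctr [ 0.3721 -0.3421  0.042 ] len [0.0121 0.0363] ang 45.6
[197. 208.] ctr [ 0.4251 -0.2725  0.042 ] len [0.0289 0.0419] ang 136.6
scene
[240. 232.] ctr [ 0.4338 -0.2797  0.042 ] len [0.0334 0.0718] ang 133.9
[281. 209.] ctr [ 0.3822 -0.377   0.042 ] len [0.0409 0.0435] ang 44.1
[218. 158.] ctr [ 0.6021 -0.5099  0.042 ] len [0.0155 0.062 ] ang 117.2
```

View pics/w3.png

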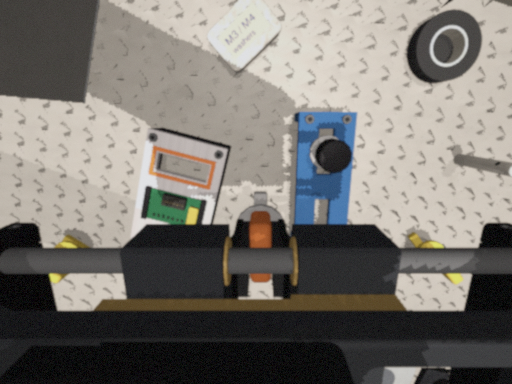

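The wrist view shows the key held upright at (260,245) and the slot frame at (181,167), measuring 64 x 30 mm. Combining the views, the slot is at (0.431, -0.279), angle about 135°. Moving over it and turning 75°.

>>> {"op": "drive_tool", "data": {
  "series": [
    [[-1,1,0],9],
    [[-1,1,0],9],
    [[-1,1,0],9],
    [[-1,1,0],10],
    [[-1,1,0],10],
    [[-0.8,0.9,0],10],
    [[0,0,0],9],
    [[0,0,0],9],
    [[0,0,0],0],
    [[0,0,0],0]
  ]
}}

```text
time: 14.55
ee_pos: [0.4312, -0.2794, 0.1336]
eef_rot: [0.382, 0.924, 0.003, -0.005]
ft_force: [0.4, -0.3, -0.9]
width: 0.0116
grip_force: 40.0
```

```bash
python3 - <<'E'
from h import *
s,c=wrist('w4.png'); print(s['ee_pos'],yaw(s),s['time'],s['eef_rot'])
report(c,.042,(4,90,70),(20,255,255),200)
E
```

```text
[ 0.43120238 -0.27940305  0.13357618] 45.10991182706992 14.55 [ 0.38178655  0.92423078  0.00289066 -0.005305  ]
[250. 302.] ctr [ 0.5178 -0.3832  0.042 ] len [0.0217 0.3595] ang 45.1
[294. 261.] ctr [ 0.5163 -0.3106  0.042 ] len [0.0082 0.0595] ang 138.6
[226. 261.] ctr [ 0.4629 -0.3643  0.042 ] len [0.0076 0.0594] ang 133.5
[260. 230.] ctr [ 0.4624 -0.3109  0.042 ] len [0.0234 0.043 ] ang 135.7
[163. 199.] ctr [ 0.3659 -0.3587  0.042 ] len [0.0197 0.0458] ang 45.1
[260. 184.] ctr [ 0.4267 -0.2746  0.042 ] len [0.0294 0.05  ] ang 135.9
```

View pics/w4.png

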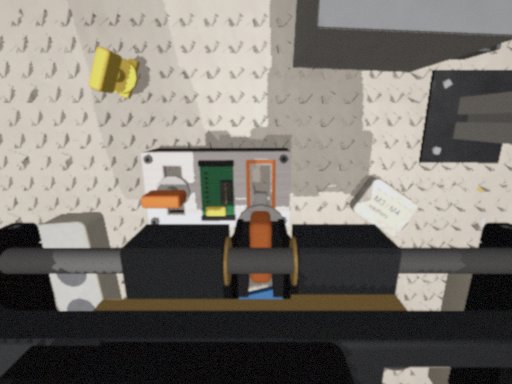

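The wrist view shows the key at column 260, in line with the slot frame at column 261. Projecting the visible frame end gives a slot centre of (0.4317, -0.2795), which matches the TCP. Lowering.

>>> {"op": "drive_tool", "data": {
  "series": [
    [[0,0,-3],0],
    [[0,0,-2.5],0],
    [[0,0,-1.5],0],
    [[0,0,-0.5],0],
    [[0,0,-0.4],0],
    [[0,0,-0.4],0],
    [[0,0,-0.4],0],
    [[0,0,-0.4],0],
    [[0,0,0],0],
    [[0,0,0],0]
  ]
}}

```text
time: 15.85
ee_pos: [0.4314, -0.2791, 0.0426]
eef_rot: [0.38, 0.925, 0.003, -0.005]
ft_force: [0.3, 0.9, -1.5]
width: 0.0117
grip_force: 40.0
```

The head is in the slot with no contact force. Lowering until the collar seats.

>>> {"op": "drive_tool", "data": {
  "series": [
    [[0,0,-0.2],0],
    [[0,0,-0.2],0],
    [[0,0,-0.2],0],
    [[0,0,-0.1],0],
    [[0,0,-0.1],0],
    [[0,0,0],0],
    [[0,0,0],0],
    [[0,0,0],0],
    [[0,0,0],0],
    [[0,0,0],0]
  ]
}}

```text
time: 17.1
ee_pos: [0.4313, -0.279, 0.0346]
eef_rot: [0.38, 0.925, 0.003, -0.005]
ft_force: [-0.5, 0.1, -1.6]
width: 0.0117
grip_force: 40.0
```

>>> {"op": "drive_tool", "data": {
  "series": [
    [[0,0,0],-10],
    [[0,0,0],-10],
    [[0,0,0],-10],
    [[0,0,0],-10],
    [[0,0,0],-10],
    [[0,0,0],-10],
    [[0,0,0],-10],
    [[0,0,0],-10],
    [[0,0,0],-10],
    [[0,0,0],0]
  ]
}}

```text
time: 18.35
ee_pos: [0.4313, -0.279, 0.0345]
eef_rot: [0.922, 0.386, 0.006, -0.002]
ft_force: [0.3, -0.3, -1.5]
width: 0.0119
grip_force: 40.0
```

>>> {"op": "drive_tool", "data": {
  "series": [
    [[0,0,0],0],
    [[0,0,-0.1],0],
    [[0,0,0],0],
    [[0,0,0],0],
    [[0,0,0],0],
    [[0,0,0],0],
    [[0,0,0],0],
    [[0,0,0],0],
    [[0,0,0],0],
    [[0,0,0],0]
  ]
}}

```text
time: 19.6
ee_pos: [0.4314, -0.2791, 0.0337]
eef_rot: [0.923, 0.386, 0.006, -0.002]
ft_force: [0.3, 1.1, 4.8]
width: 0.012
grip_force: 40.0
```

```bash
python3 - <<'E'
from h import *
s=r.read_state(); print(s['ee_pos'],yaw(s),s['ft_force'],s['time'])
E
```

```text
[ 0.43142461 -0.27909357  0.03365197] -44.649952798090965 [0.32843131 1.06531081 4.78131197] 19.6
```

Seated: 4.8 N contact at the expected height, quarter turn complete. Releasing, then rising straight up.

>>> {"op": "drive_tool", "data": {
  "series": [
    [[0,0,0],0],
    [[0,0,0],0],
    [[0,0,0],0],
    [[0,0,0],0],
    [[0,0,0],0],
    [[0,0,0],0],
    [[0,0,0],0],
    [[0,0,0],0],
    [[0,0,0.5],0],
    [[0,0,1],0]
  ],
  "hand": 0.5
}}

```text
time: 20.85
ee_pos: [0.4311, -0.2791, 0.049]
eef_rot: [0.923, 0.385, 0.006, -0.002]
ft_force: [-0.9, -0.8, -0.1]
width: 0.0436
grip_force: 0.0
```

>>> {"op": "drive_tool", "data": {
  "series": [
    [[0,0,2],0],
    [[0,0,3],0],
    [[0,0,4],0],
    [[0,0,4],0],
    [[0,0,3],0],
    [[0,-3,0],0],
    [[0,-4,0],0],
    [[0,-3,0],0],
    [[0,0,0],0],
    [[0,0,0],0]
  ]
}}

```text
time: 22.1
ee_pos: [0.4313, -0.3787, 0.2089]
eef_rot: [0.923, 0.385, 0.006, -0.002]
ft_force: [1.1, 0.7, 0.7]
width: 0.0433
grip_force: 0.0
```

```bash
python3 - <<'E'
from h import *
s,c=wrist(); print(s['ee_pos'],yaw(s),s['time'],s['width'])
report(c,.084,(4,120,80),(18,255,255),100); a=cam('scene')
w=lambda im,sz:cv2.resize(im[:,:,::-1],sz,interpolation=cv2.INTER_CUBIC)
cv2.imwrite('pics/fin.png',np.hstack([w(c['color'][0:260],(400,400)),w(a['color'][150:270,170:320],(400,400))]))
E
```

```text
[ 0.43126068 -0.3787243   0.20890433] -44.67213521932317 22.1 0.043332184506343324
[202. 196.] ctr [ 0.3706 -0.3427  0.084 ] len [0.0127 0.0366] ang 42.6
[191. 120.] ctr [ 0.426  -0.2754  0.084 ] len [0.028  0.0328] ang 42.4
```

View pics/fin.png

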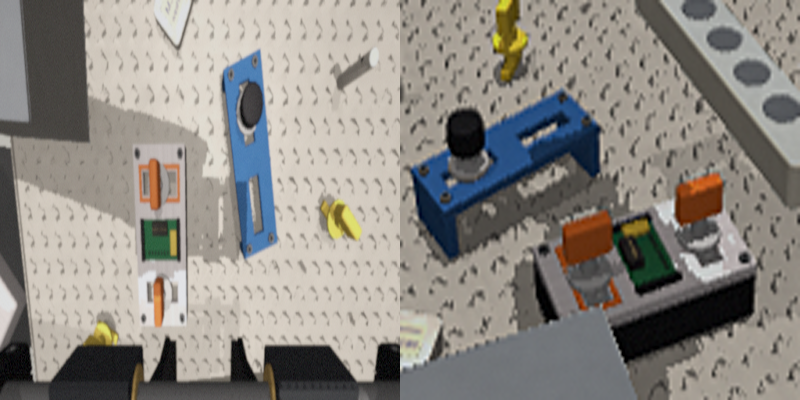

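The final view shows the new key at (155,185), seated with its collar on the plate and its wing across the slot, parallel to the finished one at (158,300). The pin is still in the stand at (250,105) and the gripper is clear.

```bash
python3 -c "
from bench import r
print(r.close_job())"
```

```text
the job is handed in; nothing more can be done
None
```

The orange-winged T-key is in the open slot with its collar on the plate, turned a quarter turn so its wing stands across the slot, and released; the plain pin is still in the stand, and I handed the job in at about 22 s.

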